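Sort the checked mould blocks and hold the good one against the sprung stop

ROBOT

A 6-joint arm with a two-finger parallel gripper is mounted at the origin on the work surface. World frame = base frame: x ahead of the robot, y to its left, z up, the work surface at z = 0. Lengths are in mm, angles in rad, forces in N, time in s.
With the tool pointing down it reaches from about 300 to 875 mm from the base axis. Payload 4.2 kg.
Tool frame: the origin (TCP) lies between the finger pads; the fingertips stand 22 mm ahead of it and the grasp point (between the pads) lies 3 mm ahead of it; z points along the fingers, y is the line along which they close (so a half turn about z gives the same grasp; the last joint's range is limited). The gripper opens to 85 mm and grips with 20 to 120 N. Pads are 22 mm wide; open, the fingers measure 114 mm over their backs; the gripper's body (76 mm by 85 mm) begins 54 mm behind the grasp point. The pads swing forward as they close: fully open they stand 13 mm farther back than shut.
Start: joints at [-1.165, 0.32, 1.565, -0, 1.257, -0.02], TCP at [237.507, -523.669, 253.338] pointing down, gripper open.
Joint ranges: [-3.11, 3.11], [-0.84, 2.01], [0.21, 2.61], [-1.34, 4.49], [0.05, 2.63], [-2.56, 2.56]. Speed limits (rad/s): [2.57, 2.57, 3.14, 3.14, 3.14, 3.14].

INTERFACE

Orientations are given as a rotation vector (axis times angle).
In Python, from rig import ctrl gives the robot as it stands. The module is installed in compiled form; this text tells all that it offers.
- The arm moves only by the tool jog_arm, never from a script. Its argument "plan" is a list of rows, each a list of 6 numbers: the shift along the tool's x, y, z in cm, then the turn, a rotation vector about the tool's x, y, z in units of 6 degrees (1.0 is 6 degrees). A call has 1 to 12 rows; each row is the pose to reach, as a shift and turn from the pose commanded when the call began, along the tool's axes at that moment; what a row does not reach only later rows make up. A row lasts 1/12 s, in which the tool goes at most 41.7 mm and 7.16 degrees, less where a joint would pass 70% of its speed; a pose out of reach is approached as far as the arm can. A call with a gripper value outside its range is refused whole. "grip" is the opening, from 0 (shut) to 1 (fully open), set as the call begins (left out, the last holds). The fingers move at their own pace and stop on an object; the grip force is fixed at half the most. Time passes only in rows, so rows that repeat a pose let the fingers close. It gives the time, the measured TCP pose, the force, the opening and the grip force at its end, in the units of the state.
- ctrl.state(): the state, without advancing time (a new reading comes with each control period).
- ctrl.read_camera(name): name is "scene" or "top" or "wrist"; returns the picture (480x640x3 uint8, blue, green, red); there is no depth.
- ctrl.camera_model(name): a dict with "fx", "fy", "cx", "cy" (pixels), "R" (3x3) and "t" (3): a world point X has camera coordinates R X + t. Camera axes: x right, y down, z forward; pixel columns grow to the right and rows downward; lengths in mm; the calibration is good to about 2 mm. A picture is of the moment at which its call begins: read the wrist's pose just before it. camera_model takes no time and is no camera call; for the wrist camera it gives the pose at the moment of the call.
- ctrl.hand_in(): hands the job in; it is judged then, once.
The state is a dict: "time": time; "qpos": joint angles; "qvel": joint speeds; "tau": joint torques, N m; "eef_pos": TCP position; "ee_rot": TCP orientation; "wrist_force": force on the tool from outside, world axes, zero at the start; "wrist_torque": the same for the moment, N m; "finger_gap": finger opening in mm; "finger_force": force on a finger pad.
Only numpy, scipy, OpenCV 4.12 (cv2) and the standard library are available. Lean on these libraries where they do the work, as an engineer would, in place of code of your own. Each camera call takes 0.05 s, during which the arm holds its last target. There are 200 camera calls.

TASK

Set the red-tagged mould block down flat in the red-rimmed reject tray (do not drop it in) and let go of it. Then lay the green-tagged block flat on the wooden fastening board, its length pointing at the sprung stop and centred on it, and press its end squarely against the stop until the pointer stands in the green zone of the scale (about 8 N), never ramming the stop to the end of its travel. Finish while still holding it pressed there with the gripper, steady, so that the jeweller can screw it down; leave the untagged block and everything else on the bench alone.

Things in the scene. Friction and masses are not known exactly. Their poses are not given: they have to be found in the camera images.
- block_green: Aluminium mould block with a round green tag (24 mm across) on its top: 70 mm long (its x) x 44 mm wide (its y) x 34 mm high, sharp-edged box, about 0.28 kg, loose on the bench, tag up. Origin: centre of its underside; z up.
- block_red: The same kind of block, 70 x 44 x 34 mm (x, y, z), with a round red tag on its top; about 0.28 kg, loose. Origin: centre of its underside; z up.
- block_plain: The same kind of block, 70 x 44 x 34 mm, without any tag: not yet checked, must stay where it is. Origin: centre of its underside.
- tray: Reject tray: black open tray with a red rim, fixed to the bench, 180 mm (its x) x 130 mm (its y) x 30 mm high outside; walls and floor 5 mm thick, so its inner floor is 5 mm above the bench. Origin: centre of its underside.
- board: Fixed wooden fastening board, 270 mm long (its x, -130 to +140) x 130 wide (y), top 14 mm above the bench. Origin: at bench height on its centre line, below the unpressed stop's front face. +x is the pressing direction: the block lies at negative x. Behind the stop a grey spring housing (x 60 to 130, y +-35, top 56 mm above the bench) bears the scale: white, green, red.
- stop (a joint): Travel of the sprung stop, m: 0 = not pressed, grows as it is pushed to the board's +x, 0.040 = end of travel. Spring 0.5 N per mm (500 N/m, no preload, hardly any friction). A black pointer moves with it over the scale; its tip is in the green zone from 0.012 to 0.022 (6 to 11 N), middle 0.017.
- stop_face (a point): Middle of the stop's flat front face, 20 mm above the board's top; moves with the stop. The stop is a steel plate 64 mm wide (board's y), 40 mm high above the board, 10 mm thick, its face square to the board's x axis; its black pointer arm reaches 62 mm above the bench.
- puck: Turquoise round cushion, 84 mm across, 36 mm high, loose bystander. Origin: centre of its underside.
- pliers: Pliers with teal handles, about 140 mm long, 12 mm high, lying loose; bystander. Origin: at the pivot, underside.
- ring_cone: Light wooden ring cone, 52 mm across its foot, 78 mm high, standing loose; bystander. Origin: centre of its underside.
- screwdriver: Screwdriver lying loose to the right of the board; bystander. Origin: its underside.
- jar: Closed jar, 60 mm across, 70 mm high, loose; bystander. Origin: centre of its underside.
Mind the look-alikes: they are no part of the job. What is shaped like the block_green but orange or pink is not meant. Leave any turquoise look-alike of the tray alone.

How it is judged (in metres and radians):
On the way:
1. the red-tagged block lies flat in the reject tray, released (x of block_red in the frame of tray between -0.08 and 0.08 m and y of block_red in the frame of tray between -0.055 and 0.055 m and z of block_red in the frame of tray below 0.012 m and angle between block_red's own z axis and vertical below 0.15 rad and contact force between the fingers and block_red below 0.1 N and linear speed of block_red below 0.03 m/s), for 0.2 s.
At the end, for the whole second after the job is handed in: Gripper holds the green block on the stop for the last second: 5.5-11.5 N, travel 11-23 mm, underside within 4 mm of the board top, tilt under 0.08, 12 mm off centre, 0.14 rad off square at most, robot not touching the stop; red block flat, at rest, released in the tray (all of step 1 and contact force between block_green and stop between 5.5 and 11.5 N and value of joint stop between 0.011 and 0.023 m and y of block_green in the frame of board between -0.012 and 0.012 m and z of block_green in the frame of board between 0.01 and 0.018 m and angle between the x axis of block_green and the x axis of board, either way round below 0.14 rad and angle between block_green's own z axis and vertical below 0.08 rad and contact force between the fingers and block_green above 1 N and contact force between each of the fingers, the arm and stop below 0.1 N and linear speed of block_green below 0.01 m/s); the arm keeps its last pose, push and grip.
It fails at once if the untagged block or another bystander is displaced by more than 25 mm (distance of any of block_plain, puck, pliers, ring_cone, screwdriver, jar from where it was at the start of the episode above 0.025 m).
It fails at once if the sprung stop is rammed to the end of its travel (over 37 mm) (value of joint stop above 0.037 m).
It fails at once if the red-tagged block is dropped from over 40 mm above the bench (height (world z) of block_red above 0.04 m and contact force between anything else and block_red below 0.05 N).
It also fails if it takes over 58 s, if anything falls off the work surface, if the arm or the gripper's body presses on something with over 40 N, if the wrist force passes 120 N, or if a joint passes its speed limit or range.

## Working session

There is one attempt and no reset: what is moved stays moved. The work goes in short steps, Python scripts to look and compute and a tool call to move; the robot and the scene stay as the last step left them, time stands still between calls to the robot, and variables do not carry over. Pictures are saved under pics/ and viewed, at most 10 in all, crops included, and the job is handed in when it is done.

Besides the shell and the picture viewer there is one more tool, called after "Call:" as name(argument=value, ...) on one line, values as JSON. jog_arm: Moves the arm, as the interface text tells. Its arguments: {"type":"object","properties":{"plan":{"type":"array"},"grip":{"type":"number"}},"required":["plan"]}

```bash
mkdir -p pics
python3 - <<'E'
from rig import ctrl
import cv2,numpy as np
for n in("top","scene"):
    cv2.imwrite(f"pics/{n}0.png",ctrl.read_camera(n)); m=ctrl.camera_model(n); print(n,m)
s=ctrl.state(); print({k:np.round(v,3) for k,v in s.items()})
E
```

```text
top {'fx': 444.3217437109475, 'fy': 444.3217437109475, 'cx': 326.0739169755792, 'cy': 245.26300781047902, 'R': array([[ 0.02829804, -0.99957956,  0.00631791],
       [-0.98902954, -0.02891497, -0.14486025],
       [ 0.14498203, -0.00214934, -0.98943195]]), 't': array([ -33.05847037,  549.88354723, 1112.05469249])}
scene {'fx': 472.74563377271306, 'fy': 472.74563377271306, 'cx': 321.6935303006999, 'cy': 243.26428655560034, 'R': array([[-0.21995131,  0.9752517 ,  0.02248411],
       [ 0.53080283,  0.13898767, -0.8360208 ],
       [-0.81845573, -0.17194924, -0.54823688]]), 't': array([ 128.52035244, -224.90643816, 1680.45741558])}
{'time': np.float64(0.1), 'qpos': array([-1.165,  0.32 ,  1.566,  0.   ,  1.257, -0.02 ]), 'qvel': array([-0.   , -0.002, -0.002, -0.001,  0.001,  0.   ]), 'tau': array([ 0.0000e+00, -4.1641e+01, -2.3470e+01,  0.0000e+00,  5.0000e-03,
        0.0000e+00]), 'eef_pos': array([ 237.342, -523.288,  252.562]), 'ee_rot': array([-3.069, -0.663,  0.   ]), 'wrist_force': array([-0.098,  0.031, -0.233]), 'wrist_torque': array([ 0.054,  0.003, -0.005]), 'finger_force': np.float64(0.0), 'finger_gap': np.float64(85.257)}
```

View pics/top0.png

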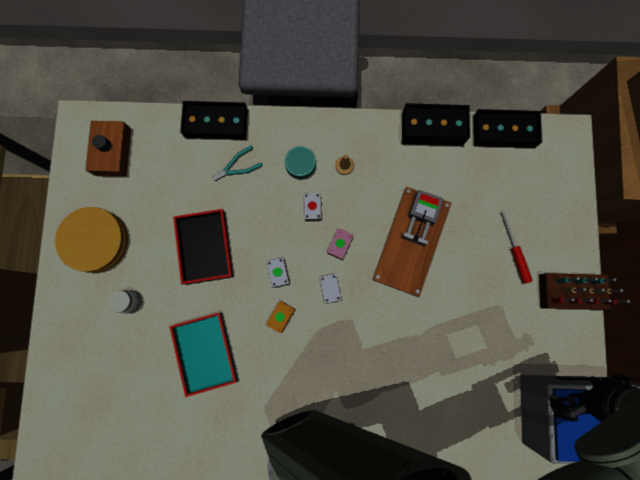

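View pics/scene0.png

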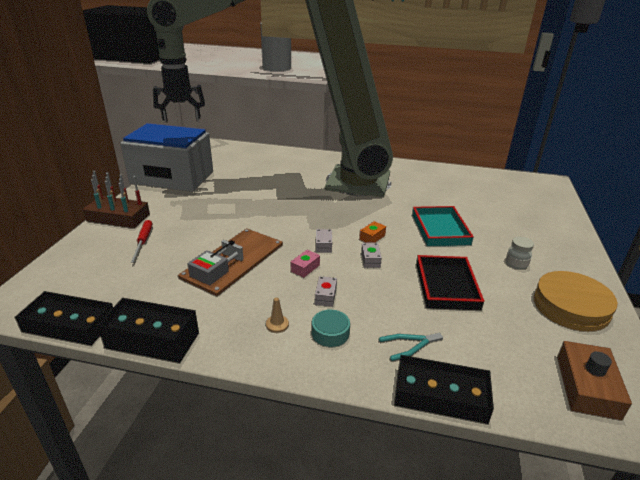

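Candidates in the top image:
- Grey block with a red tag at (312,206).
- Grey block with a green tag at (277,271).
- Untagged grey block at (330,288).
- Pink block (340,243) and orange block (280,316), both with green tags, which are decoys.
- The black tray at (203,246) is the reject tray. The turquoise one at (204,354) is a decoy.

The grey-bodied blocks fit the description. I'll confirm that in an enlarged crop.

```bash
cat > h.py <<'E'
import numpy as np,cv2
from rig import ctrl
def ray(m,uv,z):
    R,t=np.array(m["R"]),np.array(m["t"]); C=-R.T@t
    d=R.T@np.array([(uv[0]-m["cx"])/m["fx"],(uv[1]-m["cy"])/m["fy"],1.]); return C+d*(z-C[2])/d[2]
def proj(m,X):
    p=np.array(m["R"])@np.array(X)+m["t"]; return np.array([m["fx"]*p[0]/p[2]+m["cx"],m["fy"]*p[1]/p[2]+m["cy"]])
E
python3 - <<'E'
from h import *
im=cv2.imread("pics/top0.png"); m=ctrl.camera_model("top")
cv2.imwrite("pics/crop0.png",cv2.resize(im[180:340,255:465],None,fx=3.75,fy=3.75,interpolation=cv2.INTER_CUBIC))
hsv=cv2.cvtColor(im,cv2.COLOR_BGR2HSV)
# grey blocks: low saturation bright-blueish vs. beige bench
for n,(u,v) in dict(red=(312,206),green=(277,271),plain=(330,288)).items():
    w=im[v-25:v+25,u-22:u+22].astype(int); k=((w[...,0]-w[...,2])>-4)&(w.sum(2)>300)
    k=k.astype(np.uint8); nn,l,st,c=cv2.connectedComponentsWithStats(k); 
    i=1+st[1:,4].argmax(); ys,xs=np.where(l==i)
    P=np.array([ray(m,(x+u-22,y+v-25),34)[:2] for x,y in zip(xs,ys)],np.float32)
    h=cv2.convexHull(P); print(n,st[i],cv2.minAreaRect(h))
for n,a in dict(tray=(203,246)).items():
    P=[ray(m,p,30)[:2] for p in [(175,218),(224,210),(232,276),(183,283)]]; print(np.round(P),np.mean(P,0))
E
```

```text
red [ 13  11  18  27 319] ((657.5264282226562, 23.137351989746094), (70.40235137939453, 44.29901123046875), 4.702952861785889)
green [ 11  12  22  29 355] ((478.4658508300781, 107.70999908447266), (68.67218780517578, 44.11896896362305), 15.705071449279785)
plain [ 11  11  22  30 442] ((440.23974609375, -30.67494010925293), (68.8154296875, 44.48796081542969), 13.056488990783691)
[[613. 383.]
 [638. 255.]
 [465. 224.]
 [443. 349.]] [539.76041247 302.54274304]
```

View pics/crop0.png

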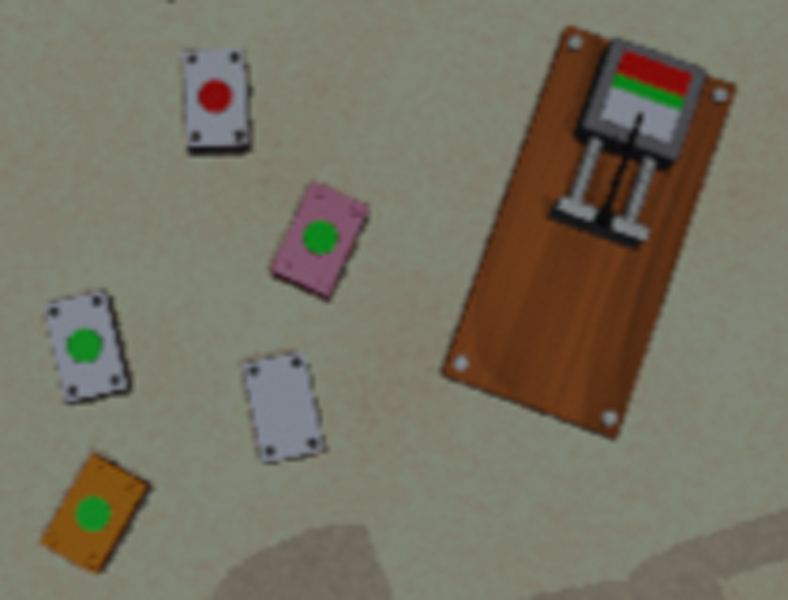

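The crop confirms it: red-tagged grey block at crop (215,97), green-tagged grey block at (85,345). The pink, orange and untagged blocks are to be left alone. The board corners and stop are clear in the crop, so I'll fit the board and work out the first move.

```bash
cat >> h.py <<'E'
from scipy.spatial.transform import Rotation as Ro
def go(x,y,z,phi):
    """print shift (cm) and turn (6 deg) from here to TCP x,y,z, tool down, tool x at phi deg (mod 180)"""
    s=ctrl.state(); R=Ro.from_rotvec(s["ee_rot"]); p=np.array(s["eef_pos"])
    best=min((R.inv()*Ro.from_euler("z",f,degrees=True)*Ro.from_euler("x",180,degrees=True) for f in(phi,phi+180)),key=lambda r:r.magnitude())
    print("shift cm",np.round(R.inv().apply(np.array([x,y,z])-p)/10,2),"turn",np.round(np.degrees(best.as_rotvec())/6,2))
def st():
    s=ctrl.state(); t=Ro.from_rotvec(s["ee_rot"]).as_matrix()
    print("t",round(s["time"],2),"p",np.round(s["eef_pos"],1),"phi",round(np.degrees(np.arctan2(t[1,0],t[0,0])),2),"tz",np.round(t[:,2],3),"F",np.round(s["wrist_force"],2),"gap",round(s["finger_gap"],1),round(s["finger_force"],1))
E
python3 - <<'E'
from h import *
m=ctrl.camera_model("top")
c=lambda u,v:((u+.5)/3.75-.5+255,(v+.5)/3.75-.5+180)
A=np.array([ray(m,c(*p),14)[:2] for p in [(568,28),(735,88),(616,437),(444,373)]])
L=np.array([(140,65),(140,-65),(-130,-65),(-130,65)],float)
U,S,V=np.linalg.svd((L-L.mean(0)).T@(A-A.mean(0))); Rb=V.T@U.T; o=A.mean(0)-Rb@L.mean(0)
print("board",o,np.degrees(np.arctan2(Rb[1,0],Rb[0,0])),np.round(A-(L@Rb.T+o),1))
print("stop top front ends", [np.round(Rb.T@(ray(m,c(*p),54)[:2]-o),1) for p in[(552,208),(641,243)]])
st();go(657.5,23.1,180,4.7)
E
```

```text
board [ 568.86798458 -244.75376032] -18.88755987417713 [[-2.5 -0.8]
 [-1.3  2. ]
 [ 2.4  0.7]
 [ 1.4 -1.9]]
stop top front ends [array([ 0.4, 35.5]), array([ -1.2, -29.6])]
t 0.1 p [ 237.3 -523.3  252.6] phi 24.39 tz [-0.001  0.001 -1.   ] F [-0.1   0.03 -0.23] gap 85.3 0.0
shift cm [ 60.83 -32.4    7.31] turn [-0.02  0.    3.28]
```

Call:
jog_arm(plan=[[60.8,-32.4,7.3,0,0,3.3],[60.8,-32.4,7.3,0,0,3.3],[60.8,-32.4,7.3,0,0,3.3],[60.8,-32.4,7.3,0,0,3.3],[60.8,-32.4,7.3,0,0,3.3],[60.8,-32.4,7.3,0,0,3.3],[60.8,-32.4,7.3,0,0,3.3],[60.8,-32.4,7.3,0,0,3.3],[60.8,-32.4,7.3,0,0,3.3],[60.8,-32.4,7.3,0,0,3.3],[60.8,-32.4,7.3,0,0,3.3],[60.8,-32.4,7.3,0,0,3.3]])

```text
time: 1.1
eef_pos: [539.0, -130.5, 200.5]
ee_rot: [3.139, 0.126, -0.001]
wrist_force: [0.4, -0.8, 0.2]
finger_gap: 85.3
finger_force: 0.0
```

```bash
python3 -c "
from h import *
st();go(657.5,23.1,180,4.7)"
```

```text
t 1.1 p [ 539.  -130.5  200.5] phi 4.61 tz [-0.001 -0.    -1.   ] F [ 0.35 -0.83  0.25] gap 85.3 0.0
shift cm [ 13.05 -14.36   2.05] turn [-0.    0.01 -0.02]
```

Call:
jog_arm(plan=[[12.6,-13.9,2,0,0,0],[12.6,-13.9,2,0,0,0],[12.6,-13.9,2,0,0,0],[12.6,-13.9,2,0,0,0],[12.6,-13.9,2,0,0,0],[12.6,-13.9,2,0,0,0],[12.6,-13.9,2,0,0,0],[12.6,-13.9,2,0,0,0]])

```text
time: 1.77
eef_pos: [652.1, 15.7, 180.5]
ee_rot: [3.139, 0.126, -0.003]
wrist_force: [0.9, 0.4, 0.3]
finger_gap: 85.2
finger_force: 0.0
```

```bash
python3 -c "
from h import *
st()
m=ctrl.camera_model('wrist');im=ctrl.read_camera('wrist');cv2.imwrite('pics/w1.png',im)
import pickle;pickle.dump(m,open('w1.pkl','wb'))
h=cv2.cvtColor(im,cv2.COLOR_BGR2HSV)
k=(((h[...,0]<8)|(h[...,0]>172))&(h[...,1]>150)&(h[...,2]>80)).astype(np.uint8)
n,l,s,c=cv2.connectedComponentsWithStats(k)
for i in range(1,n):
  if s[i,4]>100: print(s[i],c[i],ray(m,c[i],34))
go(657.5,23.1,30,4.7)"
```

```text
t 1.77 p [652.1  15.7 180.5] phi 4.6 tz [-0.002 -0.001 -1.   ] F [0.85 0.44 0.27] gap 85.2 0.0
[299 204  10  25 148] [303.36486486 215.0472973 ] [657.5592014   32.32733335  34.        ]
[  0 295  44 108 904] [ 19.53650442 351.97345133] [532.41707729 240.6229066   34.        ]
shift cm [ 0.63 -0.75 15.09] turn [ 0.    0.01 -0.02]
```

View pics/w1.png

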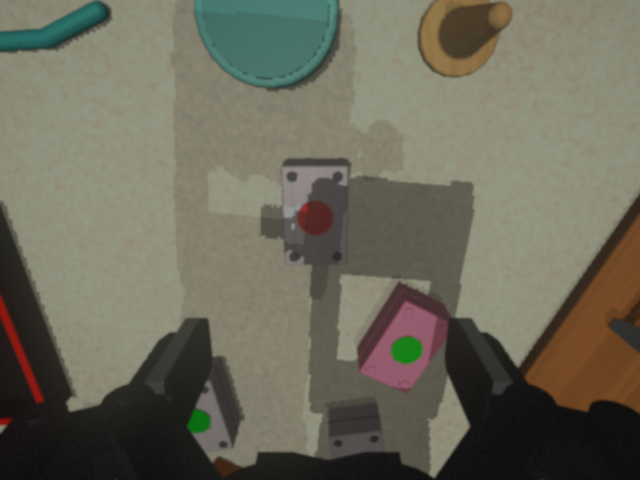

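The wrist view shows the red tag at (315,218), with top-face corners near (285,167), (349,165), (346,264) and (285,264). The space on both sides is clear for the fingers.

```bash
python3 -c "
from h import *;import pickle
m=pickle.load(open('w1.pkl','rb'))
print(ray(m,(315,218),34))
P=np.array([ray(m,p,34)[:2] for p in [(285,167),(349,165),(346,264),(285,264)]]);print(P.mean(0),np.round(P))
st();go(657.5,23.1,25,4.7)"
```

```text
[656.11789841  24.37353245  34.        ]
[656.89869146  23.61206129] [[689.  46.]
 [694.   5.]
 [624.   0.]
 [621.  43.]]
t 1.82 p [652.   15.2 180.9] phi 4.55 tz [-0.001 -0.001 -1.   ] F [0.77 0.27 0.34] gap 85.3 0.0
shift cm [ 0.63 -0.75 15.59] turn [ 0.    0.01 -0.02]
```

Call:
jog_arm(plan=[[0.6,-0.8,2,0,0,0],[0.6,-0.8,5,0,0,0],[0.6,-0.8,8,0,0,0],[0.6,-0.8,11,0,0,0],[0.6,-0.8,13,0,0,0],[0.6,-0.8,14.5,0,0,0],[0.6,-0.8,15.5,0,0,0],[0.6,-0.8,15.5,0,0,0],[0.6,-0.8,15.5,0,0,0]])

```text
time: 2.57
eef_pos: [658.0, 23.8, 26.5]
ee_rot: [3.139, 0.124, 0.0]
wrist_force: [-0.3, -0.3, 0.8]
finger_gap: 85.4
finger_force: 0.0
```

Call:
jog_arm(plan=[[0,0,0,0,0,0],[0,0,0,0,0,0],[0,0,0,0,0,0],[0,0,0,0,0,0],[0,0,0,0,0,0],[0,0,0,0,0,0],[0,0,0,0,0,0],[0,0,0,0,0,0],[0,0,0,0,0,0],[0,0,0,0,0,0]], grip=0)

```text
time: 3.4
eef_pos: [658.9, 24.7, 27.4]
ee_rot: [3.139, 0.126, 0.004]
wrist_force: [0.3, -0.3, 6.1]
finger_gap: 43.0
finger_force: 63.9
```

```bash
python3 -c "
from h import *
st();go(540,302,100,-10)"
```

```text
t 3.4 p [658.9  24.7  27.4] phi 4.6 tz [ 0.002 -0.    -1.   ] F [ 0.3  -0.25  6.15] gap 43.0 63.9
shift cm [ -9.61 -28.59  -7.29] turn [-0.   -0.02  2.43]
```

Call:
jog_arm(plan=[[0,0,-2,0,0,0],[0,0,-5,0,0,0],[0,0,-8.2,0,0,0],[-2,-5,-8.2,0,0,-0.5],[-4,-9,-8.2,0,0,-1],[-5.5,-13,-8.2,0,0,-1],[-7,-17,-8.2,0,0,-1],[-8.5,-21,-8.2,0,0,-1],[-9.2,-25,-8.2,0,0,-1],[-9.4,-27.5,-8.2,0,0,-1],[-9.6,-28.6,-8.2,0,0,-1],[-9.6,-28.6,-8.2,0,0,-1]])

```text
time: 4.4
eef_pos: [538.0, 305.3, 107.4]
ee_rot: [-3.127, -0.297, 0.001]
wrist_force: [-0.1, -0.6, -3.0]
finger_gap: 42.8
finger_force: 63.0
```

```bash
python3 -c "
from h import *
cv2.imwrite('pics/t1.png',ctrl.read_camera('top')[180:340,130:350])
st();go(540,302.5,33,10.5)"
```

```text
t 4.45 p [538.5 303.2 107.3] phi 10.79 tz [-0.001 -0.001 -1.   ] F [-0.03 -0.73 -3.37] gap 43.0 63.0
shift cm [0.15 0.09 7.43] turn [0.01 0.01 0.05]
```

Call:
jog_arm(plan=[[0.1,0,2,0,0,0],[0.1,0,4.5,0,0,0],[0.1,0,6,0,0,0],[0.1,0,6.8,0,0,0],[0.1,0,7.1,0,0,0],[0.1,0,7.3,0,0,0],[0.1,0,7.5,0,0,0],[0.1,0,7.5,0,0,0],[0.1,0,7.5,0,0,0]])

```text
time: 5.2
eef_pos: [541.0, 302.3, 33.9]
ee_rot: [-3.128, -0.29, -0.002]
wrist_force: [0.2, 0.5, -2.6]
finger_gap: 42.7
finger_force: 62.9
```

Call:
jog_arm(plan=[[0,0,0.1,0,0,0],[0,0,0.2,0,0,0],[0,0,0.25,0,0,0],[0,0,0.25,0,0,0],[0,0,0.25,0,0,0]])

```text
time: 5.62
eef_pos: [540.9, 302.5, 32.4]
ee_rot: [-3.128, -0.29, -0.003]
wrist_force: [-1.8, -2.0, 5.6]
finger_gap: 43.0
finger_force: 64.3
```

In contact with the tray floor (+5.6 N). I'll open partway so the fingers clear the walls, then lift.

Call:
jog_arm(plan=[[0,0,0,0,0,0],[0,0,0,0,0,0],[0,0,0,0,0,0],[0,0,0,0,0,0],[0,0,0,0,0,0],[0,0,0,0,0,0],[0,0,-3,0,0,0],[0,0,-6,0,0,0],[0,0,-10,0,0,0],[0,0,-13,0,0,0],[0,0,-15,0,0,0],[0,0,-15,0,0,0]], grip=0.72)

```text
time: 6.62
eef_pos: [542.8, 303.5, 186.0]
ee_rot: [-3.124, -0.29, -0.015]
wrist_force: [-0.0, 0.4, -0.7]
finger_gap: 61.4
finger_force: 0.0
```

```bash
python3 -c "
from h import *
st();go(440,108,180,15.7)"
```

```text
t 6.62 p [542.8 303.5 186. ] phi 10.6 tz [ 0.009  0.005 -1.   ] F [-0.04  0.37 -0.7 ] gap 61.4 0.0
shift cm [-13.7   17.32   0.41] turn [-0.03 -0.1  -0.85]
```

Call:
jog_arm(plan=[[-2,4,0.5,0,0,-0.3],[-4,8,0.5,0,0,-0.6],[-6.5,12,0.5,0,0,-0.85],[-9,15.5,0.5,0,0,-0.85],[-10.3,18,0.5,0,0,-0.85],[-10.3,18,0.5,0,0,-0.85],[-10.3,18,0.5,0,0,-0.85],[-10.3,18,0.5,0,0,-0.85]], grip=1)

```text
time: 7.28
eef_pos: [472.5, 106.4, 175.2]
ee_rot: [-3.112, -0.428, -0.0]
wrist_force: [-1.0, 0.2, 0.2]
finger_gap: 85.5
finger_force: 0.0
```

```bash
python3 -c "
from h import *;import pickle
st()
m=ctrl.camera_model('wrist');im=ctrl.read_camera('wrist');cv2.imwrite('pics/w2.png',im)
pickle.dump(m,open('w2.pkl','wb'))
h=cv2.cvtColor(im,cv2.COLOR_BGR2HSV)
k=(((h[...,0]>45)&(h[...,0]<75))&(h[...,1]>150)&(h[...,2]>50)).astype(np.uint8)
n,l,s,c=cv2.connectedComponentsWithStats(k)
for i in range(1,n):
  if s[i,4]>100: print(s[i],c[i],ray(m,c[i],34))
go(478.5,107.7,25,15.7)"
```

```text
t 7.28 p [472.5 106.4 175.2] phi 15.65 tz [-0.  0. -1.] F [-1.03  0.23  0.21] gap 85.5 0.0
[ 586  149   38   37 1055] [604.63601896 166.95734597] [558.66925845 -52.10057755  34.        ]
[285 350  30  26 470] [297.4        363.04680851] [363.35845064  99.36411244  34.        ]
shift cm [ 0.57  0.09 15.02] turn [-0. -0.  0.]
```

View pics/w2.png

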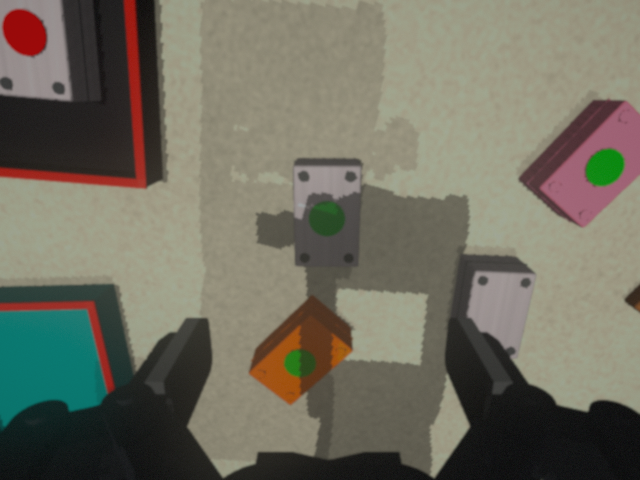

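Red lies flat in the tray at upper left. The green tag on the grey block is at (327,218), corners (294,165), (362,165), (360,267) and (295,266). It is square to the tool, with free space either side.

```bash
python3 -c "
from h import *;import pickle
m=pickle.load(open('w2.pkl','rb'))
print(ray(m,(327,218),34))
P=np.array([ray(m,p,34)[:2] for p in [(294,165),(362,165),(360,267),(295,266)]]);print(P.mean(0),np.round(P))
st();c=.5*(P.mean(0)+ray(m,(327,218),34)[:2]);print(c);go(c[0],c[1],26,15.7)"
```

```text
[478.66742246 108.43261673  34.        ]
[478.89201621 107.98481239] [[507. 138.]
 [518.  96.]
 [451.  77.]
 [440. 120.]]
t 7.33 p [472.8 106.9 175.2] phi 15.71 tz [ 0.  0. -1.] F [ 0.21  0.28 -0.47] gap 85.5 0.0
[478.77971933 108.20871456]
shift cm [ 0.61  0.04 14.92] turn [-0. -0.  0.]
```

Call:
jog_arm(plan=[[0.6,0,2,0,0,0],[0.6,0,5,0,0,0],[0.6,0,8,0,0,0],[0.6,0,11,0,0,0],[0.6,0,13,0,0,0],[0.6,0,14.2,0,0,0],[0.6,0,14.9,0,0,0],[0.6,0,14.9,0,0,0],[0.6,0,14.9,0,0,0]])

```text
time: 8.08
eef_pos: [478.6, 108.7, 26.4]
ee_rot: [3.112, 0.431, 0.0]
wrist_force: [-0.3, 0.1, 0.5]
finger_gap: 85.5
finger_force: 0.0
```

Call:
jog_arm(plan=[[0,0,0,0,0,0],[0,0,0,0,0,0],[0,0,0,0,0,0],[0,0,0,0,0,0],[0,0,0,0,0,0],[0,0,0,0,0,0],[0,0,0,0,0,0],[0,0,0,0,0,0],[0,0,0,0,0,0],[0,0,0,0,0,0]], grip=0)

```text
time: 8.92
eef_pos: [478.7, 108.1, 27.5]
ee_rot: [-3.112, -0.429, -0.003]
wrist_force: [-1.4, 1.1, 5.7]
finger_gap: 43.0
finger_force: 62.7
```

```bash
python3 -c "
from h import *
st()
o=np.array([568.9,-244.8]);a=np.radians(-18.9);e=np.array([np.cos(a),np.sin(a)])
p=o-75*e;print(p);go(p[0],p[1],125,-18.9)"
```

```text
t 8.92 p [478.7 108.1  27.5] phi 15.68 tz [ 0.002  0.001 -1.   ] F [-1.38  1.06  5.65] gap 43.0 62.7
[ 497.94359809 -220.50619364]
shift cm [-7.01 32.16 -9.76] turn [-0.01 -0.02  5.76]
```

Call:
jog_arm(plan=[[0,0,-3,0,0,0],[0,0,-6,0,0,0],[0,0,-9.8,0,0,0.5],[-1,3.5,-9.8,0,0,1.5],[-2,7,-9.8,0,0,2.5],[-3,10.5,-9.8,0,0,3.5],[-3.5,14,-9.8,0,0,4.5],[-4,17.5,-9.8,0,0,5.3],[-4.8,21.4,-9.8,0,0,5.76],[-5.5,25,-9.8,0,0,5.76],[-6.3,28.7,-9.8,0,0,5.76],[-7,32.2,-9.8,0,0,5.76]])

```text
time: 9.92
eef_pos: [497.0, -223.0, 124.3]
ee_rot: [3.099, -0.516, -0.001]
wrist_force: [1.0, 0.5, -1.4]
finger_gap: 43.0
finger_force: 62.4
```

Call:
jog_arm(plan=[[0,0,0,0,0,0],[0,0,0,0,0,0],[0,0,0,0,0,0]])

```text
time: 10.17
eef_pos: [497.0, -220.5, 124.0]
ee_rot: [-3.098, 0.516, 0.003]
wrist_force: [0.7, -0.2, -2.7]
finger_gap: 42.8
finger_force: 62.5
```

```bash
python3 -c "
from h import *;import pickle
st();print(np.round(ctrl.state()['qpos'],2))
m=ctrl.camera_model('wrist');im=ctrl.read_camera('wrist');cv2.imwrite('pics/w3.png',im)
pickle.dump(m,open('w3.pkl','wb'))"
```

```text
t 10.17 p [ 497.  -220.5  124. ] phi -18.91 tz [-0.002  0.001 -1.   ] F [ 0.73 -0.23 -2.75] gap 42.8 62.5
[-0.44  0.39  1.82  0.    0.94  1.46]
```

View pics/w3.png

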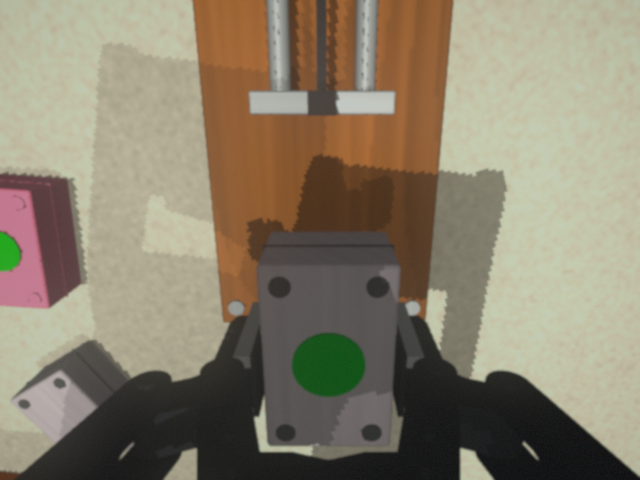

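The stop plate's front top edge runs from (250,114) to (395,114), level in the picture, so the block is square to it. The block is held straight, front top edge (258,264) to (399,264).

```bash
python3 -c "
from h import *;import pickle
m=pickle.load(open('w3.pkl','rb'))
s=[ray(m,p,54)[:2] for p in[(250,114),(395,114)]]
b=[ray(m,p,130.5)[:2] for p in[(258,264),(399,264)]]
t=ray(m,(329,365),130.5)[:2]
print('stop',np.round(s,1),np.mean(s,0),'w',np.linalg.norm(s[1]-s[0]),'blk',np.round(b,1),np.linalg.norm(b[1]-b[0]),'tag',t)
d=s[0]-s[1];print('board phi',np.degrees(np.arctan2(-d[0],d[1])))
R=Ro.from_rotvec(ctrl.state()['ee_rot']).as_matrix()[:2,:2]
p=ctrl.state()['eef_pos'][:2]
print('stop mid in tool',R.T@(np.mean(s,0)-p),'block front',R.T@(np.mean(b,0)-p),'tag',R.T@(t-p))
bo=[ray(m,q,14)[:2] for q in[(195,0),(452,0),(223,320),(427,320)]];print('board edge mids in tool',R.T@(.5*(bo[0]+bo[1])-p),R.T@(.5*(bo[2]+bo[3])-p),np.linalg.norm(bo[0]-bo[1]))"
```

```text
stop [[ 579.8 -212.7]
 [ 558.9 -273.5]] [ 569.34068428 -243.07474458] w 64.31299189761158 blk [[ 537.8 -212.8]
 [ 524.1 -252.7]] 42.270386729317494 tag [ 496.90466531 -221.25594986]
board phi -18.928453983736485
stop mid in tool [75.82859657 -1.43430498] block front [36.16474241  1.18878738] tag [0.22784239 1.31293748]
board edge mids in tool [128.02011017  -1.19430905] [-51.86326185  -1.17363352] 126.88593812604289
```

Call:
jog_arm(plan=[[0,-0.2,2,0,0,0],[0,-0.2,4.5,0,0,0],[0,-0.2,6.5,0,0,0],[0,-0.2,7.5,0,0,0],[0,-0.2,7.9,0,0,0],[0,-0.2,8.1,0,0,0],[0,-0.2,8.1,0,0,0],[0,-0.2,8.1,0,0,0],[0,-0.2,8.1,0,0,0]])

```text
time: 10.97
eef_pos: [499.2, -219.4, 44.6]
ee_rot: [3.098, -0.515, 0.004]
wrist_force: [-0.4, -0.4, -2.6]
finger_gap: 43.4
finger_force: 62.5
```

Call:
jog_arm(plan=[[0,0,0.1,0,0,0],[0,0,0.2,0,0,0],[0,0,0.25,0,0,0],[0,0,0.25,0,0,0],[0,0,0.25,0,0,0]])

```text
time: 11.38
eef_pos: [498.6, -219.3, 41.6]
ee_rot: [3.099, -0.515, 0.001]
wrist_force: [-1.3, -0.1, 3.2]
finger_gap: 43.1
finger_force: 63.2
```

```bash
python3 -c "
from h import *
st();go(569.3-35.2*.946,-243.1+35.2*.324,41.5,-18.9)"
```

```text
t 11.38 p [ 498.6 -219.3   41.6] phi -18.87 tz [ 0.001 -0.    -1.   ] F [-1.29 -0.09  3.22] gap 43.1 63.2
shift cm [ 3.94 -0.03  0.01] turn [ 0.   -0.01  0.  ]
```

Call:
jog_arm(plan=[[0.5,0,0,0,0,0],[1,0,0,0,0,0],[1.5,0,0,0,0,0],[2,0,0,0,0,0],[2.5,0,0,0,0,0],[3,0,0,0,0,0],[3.4,0,0,0,0,0],[3.8,0,0,0,0,0],[4.2,0,0,0,0,0],[4.6,0,0,0,0,0],[4.6,0,0,0,0,0],[4.6,0,0,0,0,0]])

```text
time: 12.38
eef_pos: [540.4, -233.4, 41.6]
ee_rot: [-3.098, 0.515, 0.006]
wrist_force: [-6.1, 2.9, 8.4]
finger_gap: 42.8
finger_force: 63.8
```

```bash
python3 -c "
from h import *
st();go(569.3-18.2*.946,-243.1+18.2*.324,41.5,-18.9)"
```

```text
t 12.38 p [ 540.4 -233.4   41.6] phi -18.86 tz [-0.004  0.001 -1.   ] F [-6.1   2.89  8.38] gap 42.8 63.8
shift cm [ 1.23 -0.02  0.01] turn [-0.    0.04  0.01]
```

Call:
jog_arm(plan=[[0.2,0,-0.03,0,0,0],[0.4,0,-0.03,0,0,0],[0.6,0,-0.03,0,0,0],[0.8,0,-0.03,0,0,0],[1.0,0,-0.03,0,0,0],[1.2,0,-0.03,0,0,0],[1.3,0,-0.03,0,0,0],[1.3,0,-0.03,0,0,0],[1.3,0,-0.03,0,0,0],[1.3,0,-0.03,0,0,0],[1.3,0,-0.03,0,0,0]])

```text
time: 13.3
eef_pos: [549.7, -236.6, 41.8]
ee_rot: [-3.097, 0.515, 0.017]
wrist_force: [-12.8, 3.7, 13.2]
finger_gap: 43.2
finger_force: 64.5
```

```bash
python3 -c "
from h import *;import pickle
st();go(569.3-18.2*.946,-243.1+18.2*.324,41.5,-18.9)
pickle.dump(ctrl.camera_model('wrist'),open('w4.pkl','wb'))
w=ctrl.read_camera('wrist');t=ctrl.read_camera('top')
a=cv2.resize(t[170:310,360:470],None,fx=4.2,fy=4.2,interpolation=cv2.INTER_CUBIC)[:588,:300*2]
b=cv2.resize(w,(400,300)); s=ctrl.read_camera('scene')[210:310,160:290]
s=cv2.resize(s,(390,300),interpolation=cv2.INTER_CUBIC)
o=np.zeros((588,800,3),np.uint8);o[:300,:400]=b;o[300:588,:390]=s[:288];a=a[:, :400];o[:a.shape[0],400:400+a.shape[1]]=a
cv2.imwrite('pics/chk.png',o);cv2.imwrite('pics/w4.png',w)
st()"
```

```text
t 13.3 p [ 549.7 -236.6   41.8] phi -18.86 tz [-0.01   0.004 -1.   ] F [-12.82   3.74  13.24] gap 43.2 64.5
shift cm [ 0.25 -0.02  0.02] turn [-0.    0.1   0.01]
t 13.45 p [ 549.6 -236.5   41.7] phi -18.87 tz [-0.01   0.004 -1.   ] F [-12.49   3.67  12.71] gap 43.2 64.5
```

View pics/chk.png

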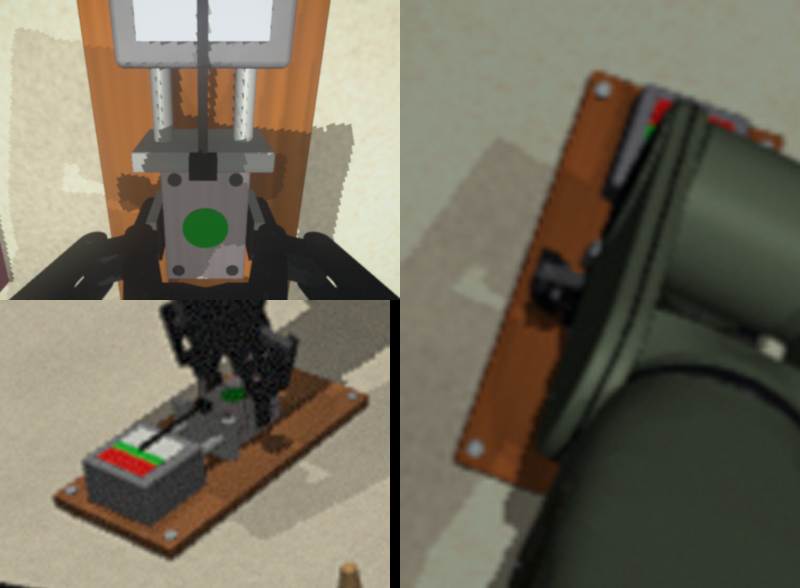

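The pointer tip stands at the near edge of the green band (scene inset (140,450)). The block is centred and flush against the stop: wrist inset, stop front edge (132,171) to (274,171), block centred at 205. I'll measure the travel from the wrist picture.

```bash
python3 -c "
from h import *;import pickle
m=pickle.load(open('w4.pkl','rb'))
s=[ray(m,p,54)[:2] for p in[(211,274),(438,274)]];d=np.mean(s,0)-[569.34,-243.07];e=np.array([.946,-.324]);n=np.array([.324,.946])
print('w',np.linalg.norm(s[1]-s[0]),'travel',d@e,'lat',d@n)
b=[ray(m,p,48)[:2] for p in[(1.6*162,1.6*173),(1.6*247,1.6*173)]]
print('block lat',(np.mean(b,0)-[569.34,-243.07])@n)"
```

```text
w 64.98127744846876 travel 14.952995701650613 lat 0.38229136780296447
block lat -0.3764586315661367
```

Call:
jog_arm(plan=[[0.1,0,-0.03,0,0,0],[0.2,0,-0.06,0,0,0],[0.3,0,-0.06,0,0,0],[0.3,0,-0.06,0,0,0],[0.3,0,-0.06,0,0,0],[0.3,0,-0.06,0,0,0]])

```text
time: 13.95
eef_pos: [552.0, -237.4, 41.8]
ee_rot: [-3.097, 0.515, 0.019]
wrist_force: [-13.7, 4.1, 11.0]
finger_gap: 43.1
finger_force: 64.2
```

```bash
python3 -c "
from h import *;import pickle
st();m=ctrl.camera_model('wrist');pickle.dump(m,open('w5.pkl','wb'))
w=ctrl.read_camera('wrist');s=ctrl.read_camera('scene')[245:295,175:245]
o=np.zeros((600,800,3),np.uint8);o[:300,:400]=w[:300,120:520];s=cv2.resize(s,(400,286),interpolation=cv2.INTER_CUBIC);o[300:586,:400]=s
o[:, 400:800]=cv2.resize(w[200:500][:240,220:380],(400,600),interpolation=cv2.INTER_CUBIC)
cv2.imwrite('pics/chk2.png',o);st()"
```

```text
t 13.95 p [ 552.  -237.4   41.8] phi -18.87 tz [-0.012  0.004 -1.   ] F [-13.74   4.15  10.98] gap 43.1 64.2
t 14.05 p [ 552.  -237.4   41.8] phi -18.87 tz [-0.012  0.004 -1.   ] F [-13.52   4.16  10.23] gap 43.3 64.2
```

View pics/chk2.png

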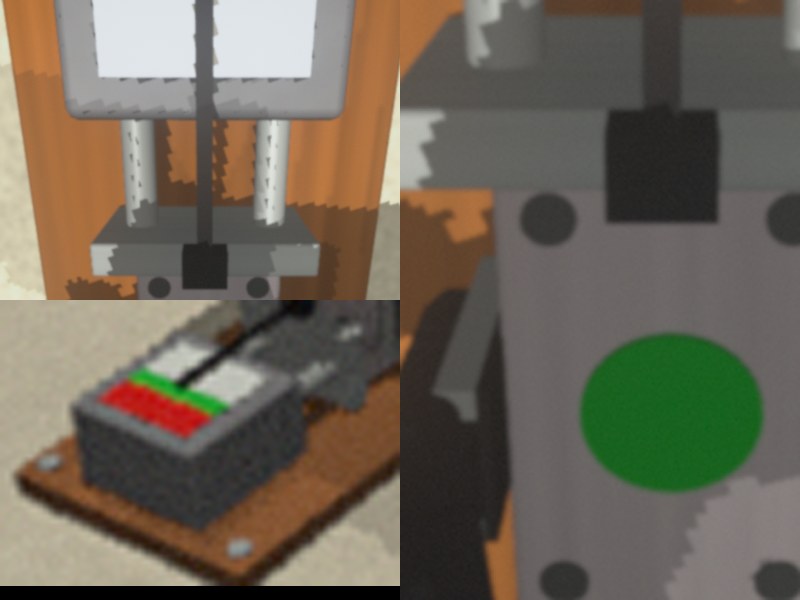

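Wrist-measured travel was 15.0 mm, plus 2.4 mm of further advance, so about 17.3 mm (roughly 8.6 N). The pointer tip at inset (180,388) meets the green band. It floats above the scale, so this view shows it short of its true position. The block sits flush and centred. I'll do a brief hold to check it is steady.

Call:
jog_arm(plan=[[0,0,0,0,0,0],[0,0,0,0,0,0],[0,0,0,0,0,0],[0,0,0,0,0,0],[0,0,0,0,0,0],[0,0,0,0,0,0]])

```text
time: 14.55
eef_pos: [552.0, -237.4, 41.8]
ee_rot: [-3.097, 0.514, 0.019]
wrist_force: [-12.9, 3.3, 10.8]
finger_gap: 43.2
finger_force: 64.2
```

```bash
python3 -c "
from h import *
st();print(ctrl.hand_in())"
```

```text
t 14.55 p [ 552.  -237.4   41.8] phi -18.87 tz [-0.012  0.004 -1.   ] F [-12.94   3.27  10.76] gap 43.2 64.2
the job is handed in; nothing more can be done
None
```

I've handed the job in: the red-tagged block lies flat and released in the reject tray, and the gripper is holding the green-tagged block square and centred against the stop at an estimated 17 mm of travel (about 8.6 N, in the green zone); hand-in returned no verdict.

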